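# Plug in the inspection lamp and hold the tall sample tube aslant over it

### The arm

A 7-joint arm with a two-finger parallel gripper is mounted at the origin on the work surface. World frame = base frame: x ahead of the robot, y to its left, z up, the work surface at z = 0. Lengths are in m, angles in rad, forces in N, time in s.
With the tool pointing down it reaches from about 0.425 to 0.925 m from the base axis. Payload 6.8 kg.
Tool frame: the origin (TCP) lies midway between the tips of the shut fingers; the grasp point (between the pads) lies 19 mm behind it; z points along the fingers, y is the line along which they close (so a half turn about z gives the same grasp; the last joint's range is limited). The gripper opens to 85 mm and grips with 20 to 120 N. Pads are 22 mm wide; open, the fingers measure 114 mm over their backs; the gripper's body (76 mm by 85 mm) begins 54 mm behind the grasp point. The pads swing forward as they close: fully open they stand 13 mm farther back than shut.
Start: joints at [1.188, 0.477, 0.022, 1.555, -0.011, 1.109, -0.083], TCP at [0.183, -0.65, 0.231] pointing down, gripper open.
Joint ranges: [-2.96, 2.96], [-0.34, 2.1], [-1.41, 1.46], [0.24, 2.44], [-1.37, 4.51], [0.17, 1.92], [-2.96, 2.96]. Speed limits (rad/s): [2.39, 2.39, 3.14, 3.14, 3.14, 3.14, 3.14].

### API

Orientations are given as a unit quaternion [w, x, y, z].
In Python, from station import * gives the robot as it stands. The module is installed in compiled form; this text tells all that it offers.
- The arm moves only by the shell command python3 -m jog 'ROWS' [OPENING] [FORCE]. ROWS is JSON, a list of rows, each an object of numbers: "x", "y", "z": the shift along the tool's x, y, z in m; "ax", "ay", "az": the turn, a rotation vector about the tool's x, y, z in rad. In form: [{"x": .., "y": .., "z": .., "ax": .., "ay": .., "az": ..}, ...]. A call has 1 to 12 rows; each row is the pose to reach, as a shift and turn from the pose commanded when the call began, along the tool's axes at that moment; what a row does not reach only later rows make up. A row lasts 1/10 s, in which the tool goes at most 50 mm and 8.59 degrees, less where a joint would pass 70% of its speed; a pose out of reach is approached as far as the arm can. A call with a gripper value outside its range is refused whole. OPENING is the opening, from 0 (shut) to 1 (fully open), set as the call begins (- or left out, the last holds). The fingers move at their own pace and stop on an object; FORCE is the grip in N (left out, the last holds). Time passes only in rows, so rows that repeat a pose let the fingers close. It gives the time, the measured TCP pose, the force, the opening and the grip force at its end, in the units of the state.
- get_obs(): the state, without advancing time (a new reading comes with each control period).
- read_camera(name): name is "side" or "top"; returns the picture (384x512x3 uint8, red, green, blue); there is no depth.
- camera_params(name): a dict with "K" (3x3 intrinsics, pixels), "origin" and "attitude" of the camera in the world. Camera axes: x right, y up, looking along -z (the intrinsics and any distortion apply to the point x, -y, -z); pixel columns grow to the right and rows downward; lengths in m; the calibration is good to about 2 mm. A picture is of the moment at which its call begins. camera_params takes no time and is no camera call.
- hand_in(): hands the job in; it is judged then, once.
The state is a dict: "t": time; "q": joint angles; "joint_vel": joint speeds; "joint_torque": joint torques, N m; "eef_pos": TCP position; "tool_rot": TCP orientation; "contact_force": force on the tool from outside, world axes, zero at the start; "torque": the same for the moment, N m; "gripper_width": opening from 0.0 (shut) to 1.0 (fully open); "grasp_force": force on a finger pad.
Only numpy, scipy, OpenCV 4.12 (cv2) and the standard library are available. Lean on these libraries where they do the work, as an engineer would, in place of code of your own. Each camera call takes 0.05 s, during which the arm holds its last target. There are 200 camera calls.

### The job

First plug the small lamp head into the square hole of the grey base block, pressed fully home so that its housing sits flush on the block, and let go of it. Then draw the tall capped sample tube straight up out of the white rack, lean it over to about 45 degrees with the cap uppermost, and keep it raised with its lower end a few centimetres above the lamp's lens, not touching the lamp; finish while still holding it there. Leave the two short tubes, the jar and the beaker where they are.

Things in the scene. Friction and masses are not known exactly. Their poses are not given: they have to be found in the camera images.
- lamp: Lamp head, 70 mm tall, 0.1 to 0.2 kg, loose, standing upright on its plug on the bench. Lower part: black square plug 30 x 30 mm, 24 mm tall, edges rounded 2 mm. Upper part: square aluminium housing 40 x 40 mm, from 24 to 70 mm above the origin, with dark grooves and a round white lens in its top face. Origin at the centre of the plug's underside, z up through the lens, x and y square to the faces. It fits the base block in any of the four quarter turns.
- lamp_lens (a point): Centre of the lamp's lens, on its top face 70 mm above the lamp's origin.
- socket: Grey base block on black rubber edging, 95 x 95 mm (edging 99 x 99), 40 mm tall, fixed to the bench; place and yaw vary. In the middle of its top is a square hole 33 x 33 mm, 26 mm deep, with a 2 mm chamfer at the mouth. Origin at the centre of its underside, z up, x and y square to the sides of block and hole.
- socket_mouth (a point): Centre of the hole's mouth, level with the top of the base block (40 mm above the bench). With the lamp fully home, its origin lies 24 mm below this point and its housing rests on the block.
- rack: White plastic test tube rack, fixed to the bench, 75 mm (x) by 190 mm (y), top 80 mm above the bench; place and yaw vary. Its floor is 10 mm thick; two plates (30 to 38 and 72 to 80 mm up) have three square 27 mm holes each, at y = -60, 0 and 60 mm of the rack's frame, one tube in each, in any order. Origin at the centre of the underside, z up.
- tube: The tall sample tube, 160 mm long, 0.05 to 0.1 kg: clear glass of 24 mm diameter, flat bottom, with a white ribbed cap of 30 mm diameter on the top 30 mm (130 to 160 mm above the origin), a pale crystal at the bottom. It stands in one of the rack's holes, its bottom on the rack's floor, its cap 140 to 170 mm above the bench, and may lean by up to 3 degrees. Origin at the centre of the bottom end, z along the tube to the cap.
- short_a: Short tube in the rack, 100 mm long, same glass of 24 mm diameter, white cap 29 mm in diameter and 20 mm tall, its top 110 mm above the bench. Origin at the centre of the bottom end, z up. Bystander.
- short_b: The other short tube, the same as short_a. Bystander.
- jar: White plastic jar with white lid, 56 mm in diameter, 85 mm tall, standing on the bench. Origin at the centre of its underside, z up. Bystander.
- beaker: Open glass beaker, 68 mm in diameter, 85 mm tall, standing on the bench. Origin at the centre of its underside, z up. Bystander.

How it is judged:
On the way, in this order (a step that is already met when the one before it is completed fails the run):
1. the lamp is plugged fully home in the base block and let go, the tall tube still in the rack (z of lamp in the frame of socket_mouth below -0.0215 m and horizontal distance between lamp and socket_mouth below 0.004 m and angle between lamp's own z axis and vertical below 0.06 rad and contact force between lamp and the fingers below 0.1 N and height (world z) of tube below 0.03 m), for 0.2 s.
2. the tall tube is drawn clear of the rack, held by the gripper (height (world z) of tube above 0.085 m and contact force between tube and the fingers above 1 N and contact force between tube and rack below 0.1 N), for 0.1 s.
At the end, for the whole second after the job is handed in: Lamp plugged home (21.5 mm deep or more, within 4 mm, upright within 3.4 deg); tall tube held still by the gripper alone, cap up, leaning 30 to 60 deg from vertical, its bottom end within 40 mm of the lens sideways and 10 to 110 mm above it, touching neither lamp, block nor rack (z of lamp in the frame of socket_mouth below -0.0215 m and horizontal distance between lamp and socket_mouth below 0.004 m and angle between lamp's own z axis and vertical below 0.06 rad and angle between tube's own z axis and vertical between 0.52 and 1.05 rad and horizontal distance between tube and lamp_lens below 0.04 m and z of tube in the frame of lamp_lens between 0.01 and 0.11 m and contact force between tube and the fingers above 1 N and contact force between tube and lamp below 0.1 N and contact force between tube and socket below 0.1 N and contact force between tube and rack below 0.1 N and linear speed of tube below 0.03 m/s); the arm keeps its last pose, push and grip.
It fails at once if a short tube is taken out of its place or tipped (distance of any of short_a, short_b from where it was at the start of the episode above 0.03 m).
It fails at once if the jar or the beaker is pushed away (distance of any of jar, beaker from where it was at the start of the episode above 0.03 m).
It fails at once if the glass tube is knocked against the lamp (contact force between tube and lamp above 3 N).
It also fails if it takes over 64 s, if anything falls off the work surface, if the arm or the gripper's body presses on something with over 40 N, if the wrist force passes 120 N, or if a joint passes its speed limit or range.

## Working session

There is one attempt and no reset: what is moved stays moved. The work goes in short steps, Python scripts to look and compute and a shell command to move; the robot and the scene stay as the last step left them, time stands still between calls to the robot, and variables do not carry over. Pictures are saved under pics/ and viewed, at most 10 in all, crops included, and the job is handed in when it is done.

```bash
mkdir -p pics; python3 - <<'E'
from station import *
import cv2
for n in ("top","side"):
    im=read_camera(n); cv2.imwrite(f"pics/{n}0.png",cv2.resize(im[:,:,::-1],(800,600),interpolation=cv2.INTER_CUBIC))
    cv2.imwrite(f"pics/raw_{n}0.png",im[:,:,::-1])
    print(n,camera_params(n))
o=get_obs();print(o)
E
```

```text
top {'K': array([[402.70001519,   0.        , 257.42441027],
       [  0.        , 402.70001519, 187.93883916],
       [  0.        ,   0.        ,   1.        ]]), 'origin': array([0.53249557, 0.03516704, 1.00265752]), 'attitude': array([ 0.71372361,  0.03626364, -0.02094487, -0.69917442])}
side {'K': array([[397.11926327,   0.        , 252.7795775 ],
       [  0.        , 397.11926327, 194.82235315],
       [  0.        ,   0.        ,   1.        ]]), 'origin': array([0.3655293 , 0.59435126, 0.71703188]), 'attitude': array([-0.21982796, -0.08748566,  0.35459636,  0.90459015])}
{'t': 0.1, 'q': array([ 1.18786045,  0.4777235 ,  0.02234249,  1.55633438, -0.0114745 ,
        1.10928625, -0.08309891]), 'joint_vel': array([-2.36575906e-04, -6.47302758e-04, -1.28179954e-03, -1.62075639e-03,
        7.89110850e-05,  9.77523890e-04,  8.15316670e-04]), 'joint_torque': array([ 4.47326587e-03, -5.97759748e+01,  1.61406722e+00, -2.81955385e+01,
        1.28859075e-02,  5.03716234e-03, -1.09596138e-05]), 'eef_pos': array([ 0.18302962, -0.64917058,  0.23042655]), 'tool_rot': array([-7.91327907e-04,  9.90570430e-01,  1.37002064e-01, -1.80360772e-04]), 'contact_force': array([-0.05306571, -0.02178604, -0.79774918]), 'torque': array([-0.02811951, -0.03555809,  0.0253301 ]), 'grasp_force': 0.0, 'gripper_width': 0.9989254586853545}
```

View pics/top0.png

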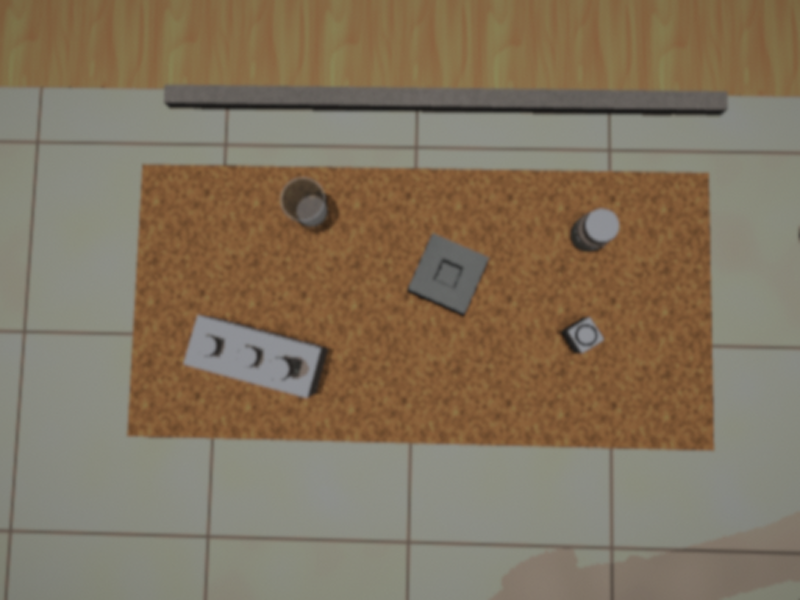

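View pics/side0.png

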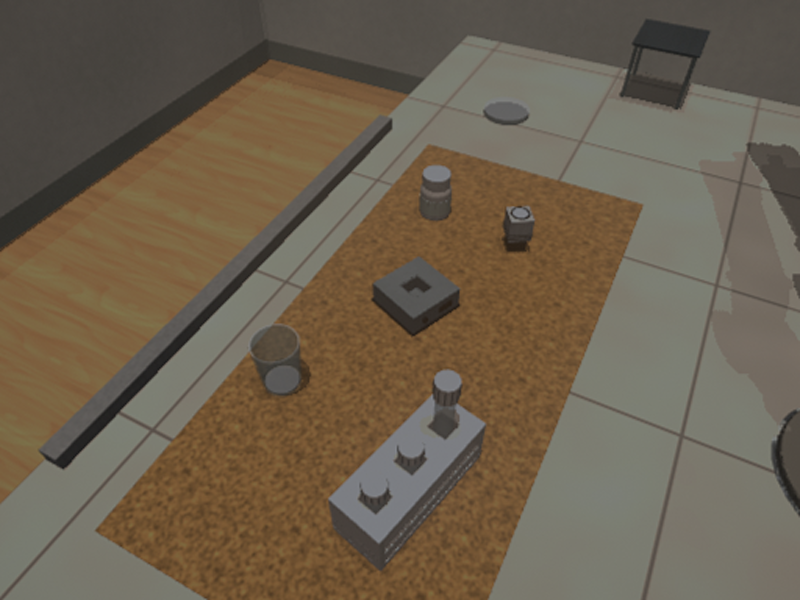

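The top view shows the lamp at about (585,335) and the socket at (448,275). The rack is at (255,357), with the tall tube in its right-hand hole near (290,367). The beaker is at (308,205) and the jar at (598,228). The side view agrees: the tall cap is at (447,385), in the hole nearest the socket.

```bash
cat > h.py <<'E'
import numpy as np, cv2
from scipy.spatial.transform import Rotation as R
from station import *
def cam(n):
    p=camera_params(n); q=p["attitude"]; return p["K"],p["origin"],R.from_quat(q,scalar_first=True).as_matrix()
def proj(n,P):
    K,o,A=cam(n); c=(np.atleast_2d(P)-o)@A; u=np.c_[c[:,0],-c[:,1],-c[:,2]]@K.T
    return u[:,:2]/u[:,2:]
def back(n,uv,z):
    K,o,A=cam(n); uv=np.atleast_2d(uv); d=np.c_[uv,np.ones(len(uv))]@np.linalg.inv(K).T
    d=(d*[1,-1,-1])@A.T; return o+d*((z-o[2])/d[:,2:])
def tri(uvt,uvs):
    from scipy.optimize import least_squares
    return least_squares(lambda P:np.r_[proj("top",P)[0]-uvt,proj("side",P)[0]-uvs],back("top",uvt,.1)[0])
E
python3 - <<'E'
from h import *
S=.64
tiles=[]
for n,cs in (("top",[(585,335),(448,275),(290,362)]),("side",[(518,228),(416,290),(447,410)])):
    im=cv2.imread(f"pics/raw_{n}0.png")
    row=[]
    for i,(u,v) in enumerate(cs):
        w=[20,33,28][i]; x0=int(u*S)-w;y0=int(v*S)-w
        if n=="side" and i==0: w=22
        t=cv2.resize(im[y0:y0+2*w,x0:x0+2*w],(266,266),interpolation=cv2.INTER_CUBIC)
        t=cv2.convertScaleAbs(t,alpha=1.3)
        f=266/(2*w)
        for k in range(0,2*w,5):
            if (x0+k)%1==0: pass
        for X in range(x0,x0+2*w):
            if X%10==0: cv2.line(t,(int((X+.5-x0)*f),0),(int((X+.5-x0)*f),5),(0,255,255),1); cv2.putText(t,str(X),(int((X+.5-x0)*f)-8,14),0,.3,(0,255,255),1)
        for Y in range(y0,y0+2*w):
            if Y%10==0: cv2.line(t,(0,int((Y+.5-y0)*f)),(5,int((Y+.5-y0)*f)),(0,255,255),1); cv2.putText(t,str(Y),(6,int((Y+.5-y0)*f)+3),0,.3,(0,255,255),1)
        row.append(t)
    tiles.append(np.hstack(row))
cv2.imwrite("pics/tiles.png",np.vstack(tiles))
for nm,uv,z in (("lens",(587,335),.07),("sock",(449,274),.04),("jar",(602,226),.085),("beak",(312,212),0),("cap",(284,368),.17)):
    print(nm,back("top",np.array(uv)*S,z).round(3))
E
```

```text
lens [[ 0.552 -0.217  0.07 ]]
sock [[ 0.642 -0.014  0.04 ]]
jar [[ 0.712 -0.235  0.085]]
beak [[0.743 0.207 0.   ]]
cap [[0.498 0.208 0.17 ]]
```

View pics/tiles.png

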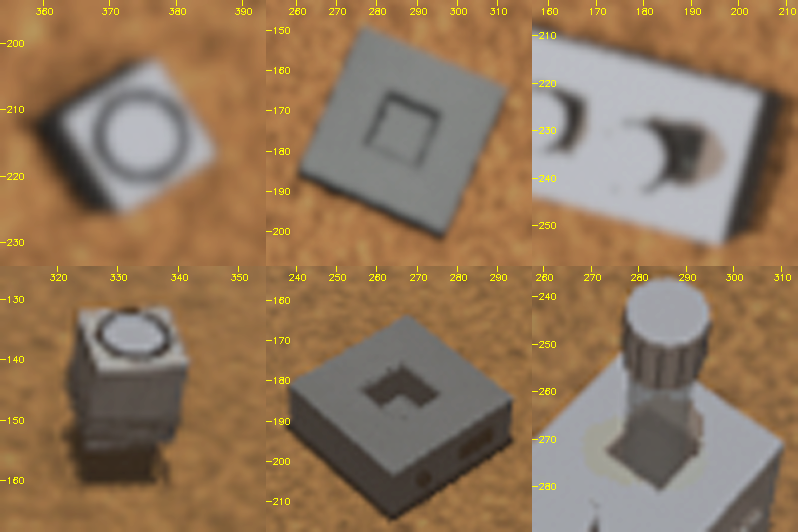

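The tiles give usable corners: the lamp's top face with lens centre (374.5,214), the socket top and hole in both views, and the tall cap. I'll fit x, y and yaw to these.

```bash
cat >> h.py <<'E'
from scipy.optimize import least_squares
def tp(l,x0,y0,f): return np.array(l,float)/f+[x0-.5,y0-.5]
def sq(a,z): h=a/2; return np.array([[h,h,z],[h,-h,z],[-h,-h,z],[-h,h,z]])
def fit(obs,x0):  # obs: (cam, pts local, px)
    def w(p,L): return L@R.from_euler('z',p[2]).as_matrix().T+[p[0],p[1],0]
    f=lambda p:np.concatenate([(proj(n,w(p,L))-px).ravel() for n,L,px in obs])
    return least_squares(f,x0,loss='soft_l1')
E
python3 - <<'E'
from h import *
LT=tp([(155,60),(217,155),(123,213),(60,118)],354,194,6.65)
LS=tp([(170,44),(188,96),(97,104),(80,44)],311,125,6.045)
ST=tp([(96,27),(241,93),(177,237),(36,172)],253,143,4.03)
HT=tp([(123,90),(175,115),(152,168),(99,143)],253,143,4.03)
SS=tp([(141,49),(247,135),(127,208),(23,123)],233,152,4.03)
def best(cams,x0):
    out=[]
    for name,obs in cams:
        # corner cyclic order: try 4 quarter turns, both directions
        r=min((fit(obs,[*x0,y]) for y in np.arange(-.8,.8,.2)),key=lambda r:r.cost)
        out.append(r);print(name,r.x.round(4),np.degrees(r.x[2]).round(1),r.fun.round(1))
def order(n,px,a,z,c):  # match px to local square: by world back-projection, yaw guess
    P=back(n,px,z)[:,:2]; m=P.mean(0)
    e=[np.hypot(*(P[i]-P[(i+1)%4])) for i in range(4)]
    ang=np.unwrap([np.arctan2(*(p-m)[::-1]) for p in P]); s=np.sign(ang[1]-ang[0])
    yaw=np.mean([ (t-np.pi/4) - s*i*np.pi/2 for i,t in enumerate(ang)]); 
    print(n,m.round(4),"edges",np.round(e,3),"yaw",np.degrees(yaw).round(1)%90)
order("top",LT,.04,.07,0);order("side",LS,.04,.07,0)
order("top",ST,.095,.04,0);order("top",HT,.033,.04,0);order("side",SS,.095,.04,0)
print("lens",back("top",tp([(140,136)],354,194,6.65),.07).round(4), back("side",tp([(134,68)],311,125,6.045),.07).round(4))
ct=tp([(102,155)],157,203,4.75)[0]; cs=tp([(135,45)],258,234,4.75)[0]
r=tri(ct,cs);print("cap",r.x.round(4),r.fun.round(2), back("side",cs,.17).round(4))
RK=np.array([(197,316),(326,347),(308,397),(184,362)])*.64
P=back("top",RK,.08);print(P.round(3),P.mean(0).round(4),[np.hypot(*(P[i]-P[(i+1)%4])[:2]).round(3) for i in range(4)])
d=P[0]-P[1]+P[3]-P[2];y=np.arctan2(-d[0],d[1]);print("rack yaw",np.degrees(y)); 
for s in(-.06,0,.06):print((P.mean(0)+s*np.array([-np.sin(y),np.cos(y),0])).round(4))
o=get_obs();print(R.from_quat(o["tool_rot"],scalar_first=True).as_matrix().round(3))
E
```

```text
top [ 0.5531 -0.2138] edges [0.039 0.038 0.039 0.039] yaw 33.0
side [ 0.5545 -0.2139] edges [0.035 0.039 0.04  0.039] yaw 31.0
top [ 0.6423 -0.0125] edges [0.095 0.094 0.092 0.094] yaw 67.1
top [ 0.6441 -0.0124] edges [0.034 0.035 0.035 0.035] yaw 66.3
side [ 0.6456 -0.0111] edges [0.096 0.092 0.091 0.097] yaw 67.7
lens [[ 0.5533 -0.2143  0.07  ]] [[ 0.5552 -0.2163  0.07  ]]
cap [0.4993 0.2163 0.1686] [-0.06 -0.2   0.17  0.02] [[0.4992 0.2173 0.17  ]]
[[0.568 0.358 0.08 ]
 [0.527 0.166 0.08 ]
 [0.453 0.19  0.08 ]
 [0.5   0.374 0.08 ]] [0.512  0.2722 0.08  ] [np.float64(0.197), np.float64(0.077), np.float64(0.19), np.float64(0.07)]
rack yaw -13.164244880183562
[0.4983 0.2138 0.08  ]
[0.512  0.2722 0.08  ]
[0.5257 0.3306 0.08  ]
[[ 0.962  0.271 -0.001]
 [ 0.271 -0.962  0.002]
 [-0.    -0.002 -1.   ]]
```

```bash
cat >> h.py <<'E'
def down(deg):
    c,s=np.cos(np.radians(deg)),np.sin(np.radians(deg)); return np.array([[-s,c,0],[c,s,0],[0,0,-1.]]).T
def go(p,Rt=None):
    o=get_obs(); A=R.from_quat(o["tool_rot"],scalar_first=True).as_matrix()
    d=A.T@(np.array(p)-o["eef_pos"]); r=R.from_matrix(A.T@(A if Rt is None else Rt)).as_rotvec()
    print("t",o["t"],"pos",o["eef_pos"].round(4),"delta",d.round(4),"rot",r.round(3),"dist",np.linalg.norm(d).round(3))
E
python3 -c "
from h import *
go([.554,-.2145,.16],down(-57.5))"
```

```text
t 0.1 pos [ 0.183  -0.6492  0.2304] delta [ 0.475  -0.3176  0.0709] rot [-0.002 -0.    -0.292] dist 0.576
```

```bash
python3 -m jog '[{"x":0.475,"y":-0.318,"z":0.07,"az":-0.292},{"x":0.475,"y":-0.318,"z":0.07,"az":-0.292},{"x":0.475,"y":-0.318,"z":0.07,"az":-0.292},{"x":0.475,"y":-0.318,"z":0.07,"az":-0.292},{"x":0.475,"y":-0.318,"z":0.07,"az":-0.292},{"x":0.475,"y":-0.318,"z":0.07,"az":-0.292},{"x":0.475,"y":-0.318,"z":0.07,"az":-0.292},{"x":0.475,"y":-0.318,"z":0.07,"az":-0.292},{"x":0.475,"y":-0.318,"z":0.07,"az":-0.292},{"x":0.475,"y":-0.318,"z":0.07,"az":-0.292},{"x":0.475,"y":-0.318,"z":0.07,"az":-0.292},{"x":0.475,"y":-0.318,"z":0.07,"az":-0.292}]' 1 40
python3 -c "
from h import *
go([.554,-.2145,.032],down(-57.5))"
```

```text
t 0.1 pos [ 0.183  -0.6492  0.2304] delta [ 0.4751 -0.3173  0.1989] rot [-0.002 -0.    -0.292] dist 0.605validation failed for argument at $[0]...
```

```bash
python3 -m jog '[{"x":0.475,"y":-0.318,"z":0.07,"ax":0,"ay":0,"az":-0.292},{"x":0.475,"y":-0.318,"z":0.07,"ax":0,"ay":0,"az":-0.292},{"x":0.475,"y":-0.318,"z":0.07,"ax":0,"ay":0,"az":-0.292},{"x":0.475,"y":-0.318,"z":0.07,"ax":0,"ay":0,"az":-0.292},{"x":0.475,"y":-0.318,"z":0.07,"ax":0,"ay":0,"az":-0.292},{"x":0.475,"y":-0.318,"z":0.07,"ax":0,"ay":0,"az":-0.292},{"x":0.475,"y":-0.318,"z":0.07,"ax":0,"ay":0,"az":-0.292},{"x":0.475,"y":-0.318,"z":0.07,"ax":0,"ay":0,"az":-0.292},{"x":0.475,"y":-0.318,"z":0.07,"ax":0,"ay":0,"az":-0.292},{"x":0.475,"y":-0.318,"z":0.07,"ax":0,"ay":0,"az":-0.292},{"x":0.475,"y":-0.318,"z":0.07,"ax":0,"ay":0,"az":-0.292},{"x":0.475,"y":-0.318,"z":0.07,"ax":0,"ay":0,"az":-0.292}]' 1 40
python3 -c "
from h import *
go([.554,-.2145,.032],down(-57.5))"
```

```text
t: 1.3
eef_pos: [0.5565, -0.2095, 0.1606]
tool_rot: [-0.001, 0.959, 0.282, 0.001]
contact_force: [-1.1, -0.7, -0.8]
gripper_width: 0.995
grasp_force: 0.0
t 1.3 pos [ 0.5565 -0.2095  0.1606] delta [-0.005   0.0031  0.1286] rot [-0.002 -0.002  0.005] dist 0.129
```

```bash
python3 -m jog '[{"x":0,"y":0,"z":0,"ax":0,"ay":0,"az":0},{"x":0,"y":0,"z":0.04,"ax":0,"ay":0,"az":0},{"x":0,"y":0,"z":0.07,"ax":0,"ay":0,"az":0},{"x":0,"y":0,"z":0.07,"ax":0,"ay":0,"az":0},{"x":0,"y":0,"z":0.07,"ax":0,"ay":0,"az":0}]'
python3 - <<'E'
from h import *
go([.554,-.2145,.032],down(-57.5))
for n in("top","side"):
    cv2.imwrite(f"pics/raw_{n}1.png",read_camera(n)[:,:,::-1])
a=cv2.imread("pics/raw_top1.png")[170:260,320:430]; b=cv2.imread("pics/raw_side1.png")[80:190,280:390]
cv2.imwrite("pics/grasp1.png",np.hstack([cv2.resize(a,(400,327),interpolation=2),cv2.resize(b,(400,400),interpolation=2)[:327]]))
E
```

```text
t: 1.8
eef_pos: [0.5535, -0.2155, 0.0914]
tool_rot: [-0.0, 0.96, 0.279, -0.001]
contact_force: [0.5, -0.4, 1.4]
gripper_width: 0.999
grasp_force: 0.0
t 1.8 pos [ 0.5535 -0.2155  0.0914] delta [ 0.001  -0.0005  0.0594] rot [-0.001  0.001 -0.001] dist 0.059
```

View pics/grasp1.png

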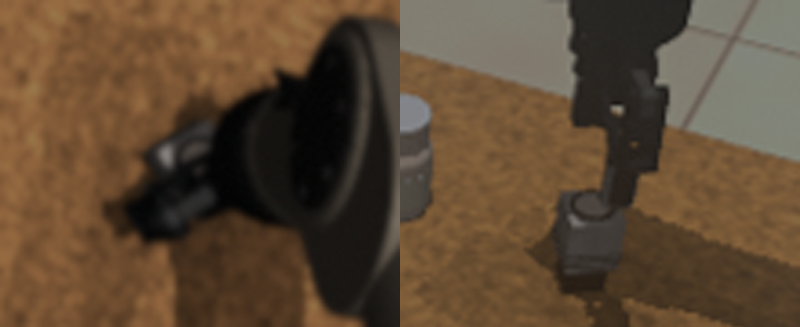

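The fingers stand above the lamp, one on each side of it, so I descend and close.

```bash
python3 -m jog '[{"x":0.001,"y":0,"z":0.03,"ax":0,"ay":0,"az":0},{"x":0.001,"y":0,"z":0.05,"ax":0,"ay":0,"az":0},{"x":0.001,"y":0,"z":0.06,"ax":0,"ay":0,"az":0},{"x":0.001,"y":0,"z":0.06,"ax":0,"ay":0,"az":0}]'
python3 -m jog '[{"x":0,"y":0,"z":0,"ax":0,"ay":0,"az":0},{"x":0,"y":0,"z":0,"ax":0,"ay":0,"az":0},{"x":0,"y":0,"z":0,"ax":0,"ay":0,"az":0},{"x":0,"y":0,"z":0,"ax":0,"ay":0,"az":0},{"x":0,"y":0,"z":0,"ax":0,"ay":0,"az":0},{"x":0,"y":0,"z":0,"ax":0,"ay":0,"az":0},{"x":0,"y":0,"z":0,"ax":0,"ay":0,"az":0},{"x":0,"y":0,"z":0,"ax":0,"ay":0,"az":0}]' 0 40
python3 -c "
from h import *
go([.5535,-.2155,.15],down(-57.5))
go([.644,-.012,.15],down(-23))"
```

```text
t: 2.3
eef_pos: [0.5548, -0.2143, 0.0313]
tool_rot: [-0.0, 0.96, 0.279, -0.0]
contact_force: [0.7, 0.1, -0.1]
gripper_width: 1.003
grasp_force: 0.0
t: 3.1
eef_pos: [0.5557, -0.2144, 0.0324]
tool_rot: [0.0, 0.96, 0.28, 0.001]
contact_force: [-0.8, 0.8, 6.5]
gripper_width: 0.46
grasp_force: 40.8
t 3.1 pos [ 0.5557 -0.2144  0.0324] delta [-2.300e-03 -1.000e-04 -1.176e-01] rot [ 0.001 -0.001 -0.   ] dist 0.118
t 3.1 pos [ 0.5557 -0.2144  0.0324] delta [ 0.1833 -0.1232 -0.1176] rot [ 0.002 -0.001 -0.603] dist 0.25
```

```bash
python3 -m jog '[{"x":0,"y":0,"z":-0.03,"ax":0,"ay":0,"az":0},{"x":0,"y":0,"z":-0.07,"ax":0,"ay":0,"az":0},{"x":0.183,"y":-0.123,"z":-0.08,"ax":0,"ay":0,"az":-0.602},{"x":0.183,"y":-0.123,"z":-0.08,"ax":0,"ay":0,"az":-0.602},{"x":0.183,"y":-0.123,"z":-0.08,"ax":0,"ay":0,"az":-0.602},{"x":0.183,"y":-0.123,"z":-0.08,"ax":0,"ay":0,"az":-0.602},{"x":0.183,"y":-0.123,"z":-0.08,"ax":0,"ay":0,"az":-0.602},{"x":0.183,"y":-0.123,"z":-0.08,"ax":0,"ay":0,"az":-0.602},{"x":0.183,"y":-0.123,"z":-0.08,"ax":0,"ay":0,"az":-0.602},{"x":0.183,"y":-0.123,"z":-0.08,"ax":0,"ay":0,"az":-0.602},{"x":0.183,"y":-0.123,"z":-0.08,"ax":0,"ay":0,"az":-0.602}]'
python3 - <<'E'
from h import *
go([.644,-.012,.058],down(-23))
for n in("top","side"):
    cv2.imwrite(f"pics/raw_{n}2.png",read_camera(n)[:,:,::-1])
g=tuple
a=cv2.imread("pics/raw_top2.png")[130:220,240:330]; b=cv2.imread("pics/raw_side2.png")[125:225,220:320]
print(get_obs()["gripper_width"],get_obs()["contact_force"])
cv2.imwrite("pics/over.png",cv2.convertScaleAbs(np.hstack([cv2.resize(a,(360,360),interpolation=2),cv2.resize(b,(400,400),interpolation=2)[:360]]),alpha=1.5))
E
```

```text
t: 4.2
eef_pos: [0.6427, -0.0143, 0.1111]
tool_rot: [0.0, 0.835, 0.551, -0.001]
contact_force: [-0.1, -0.3, -1.7]
gripper_width: 0.464
grasp_force: 41.2
t 4.2 pos [ 0.6427 -0.0143  0.1111] delta [0.0027 0.0003 0.0531] rot [-0.     0.001 -0.003] dist 0.053
0.45988868669929167 [-0.58447284 -0.03162826 -3.19222686]
```

View pics/over.png

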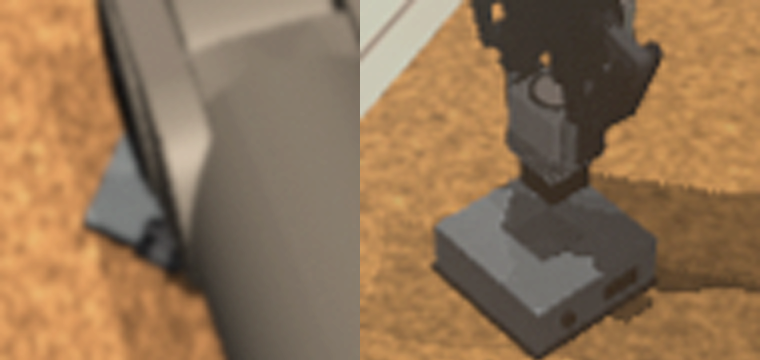

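The lamp is held upright over the block, with the plug's front bottom corner at about (268.8,175) raw and the housing's lower-left corner near (257.8,162). I compare these with the projected model.

```bash
python3 - <<'E'
from h import *
o=get_obs();A=R.from_quat(o["tool_rot"],scalar_first=True).as_matrix();p=o["eef_pos"];print(p)
Rw=A@np.diag([1,-1,-1])
for nm,a,z in (("plugbot",.03,0),("housbot",.04,.024),("houstop",.04,.07)):
    L=sq(a,z)@Rw.T+p-[0,0,.0315]
    print(nm,((proj("side",L)-[219.5,124.5])*4+[360,0]).round(0).tolist())
s=sq(.095,.04)@R.from_euler('z',-23,degrees=True).as_matrix().T+[.644,-.012,0]
print("sock",((proj("side",s)-[219.5,124.5])*4+[360,0]).round(0).tolist())
print("lens",((proj("side",p+[0,0,.0385])-[219.5,124.5])*4+[360,0]).round(0))
im=cv2.imread("pics/raw_side2.png")[140:190,248:288]
cv2.imwrite("pics/plug.png",cv2.convertScaleAbs(cv2.resize(im,(480,600),interpolation=2),alpha=2.5))
E
```

```text
[ 0.64297219 -0.01358118  0.11125119]
plugbot [[550.0, 210.0], [516.0, 182.0], [555.0, 160.0], [589.0, 187.0]]
housbot [[550.0, 188.0], [504.0, 151.0], [557.0, 121.0], [604.0, 157.0]]
houstop [[552.0, 126.0], [505.0, 89.0], [560.0, 59.0], [608.0, 95.0]]
sock [[437.0, 227.0], [556.0, 158.0], [661.0, 241.0], [540.0, 318.0]]
lens [[556.  92.]]
```

View pics/plug.png

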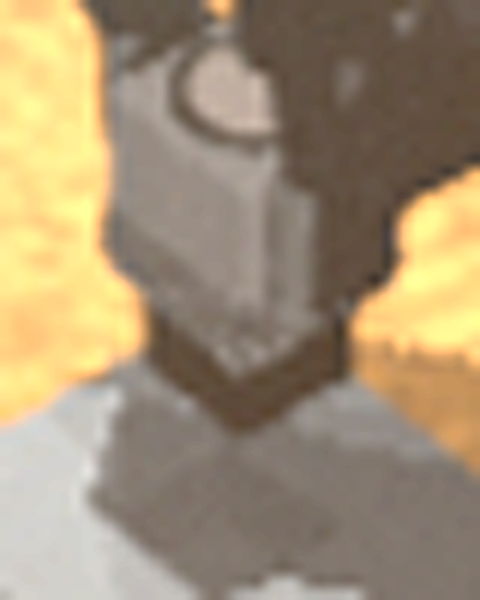

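```bash
python3 - <<'E'
from h import *
o=get_obs();A=R.from_quat(o["tool_rot"],scalar_first=True).as_matrix();p=o["eef_pos"]
Rw=A@np.diag([1,-1,-1])
# fit lamp shift (tool x, y, z) in side view, corner rounding allowed: use 28.5 mm effective square
obs=np.array([[267.5,175.5],[260,169.1],[276.7,170.5]])
L=sq(.0288,0)[[0,1,3]]
f=lambda d:(proj("side",(L+[d[0],0,d[1]])@Rw.T+p-[0,0,.0315])-obs).ravel()
r=least_squares(f,[0,0]);print("tool x, dz",r.x.round(4),r.fun.round(1))
f=lambda d:(proj("side",(L+d)@Rw.T+p-[0,0,.0315])-obs).ravel()
r=least_squares(f,[0,0,0]);print("free",r.x.round(4),r.fun.round(1))
E
```

```text
tool x, dz [-0.0017  0.0021] [ 0.2  0.3 -0.5 -0.   0.4 -0.3]
free [-0.025  -0.0256 -0.0311] [ 0.2  0.1 -0.1  0.1 -0.1 -0.2]
```

```bash
python3 -m jog '[{"x":0.003,"y":0,"z":0.02,"ax":0,"ay":0,"az":0},{"x":0.003,"y":0,"z":0.034,"ax":0,"ay":0,"az":0},{"x":0.003,"y":0,"z":0.034,"ax":0,"ay":0,"az":0},{"x":0.003,"y":0,"z":0.034,"ax":0,"ay":0,"az":0}]'
python3 -m jog '[{"x":0,"y":0,"z":0.004,"ax":0,"ay":0,"az":0},{"x":0,"y":0,"z":0.008,"ax":0,"ay":0,"az":0},{"x":0,"y":0,"z":0.010,"ax":0,"ay":0,"az":0},{"x":0,"y":0,"z":0.010,"ax":0,"ay":0,"az":0}]'
python3 -c "
from h import *
go([.6446,-.0108,.058],down(-23))"
```

```text
t: 4.7
eef_pos: [0.6441, -0.0098, 0.077]
tool_rot: [-0.0, 0.834, 0.552, -0.0]
contact_force: [0.1, -0.1, -1.2]
gripper_width: 0.467
grasp_force: 41.2
t: 5.1
eef_pos: [0.6449, -0.0097, 0.0673]
tool_rot: [0.0, 0.834, 0.552, 0.0]
contact_force: [2.4, -1.7, -3.0]
gripper_width: 0.46
grasp_force: 41.2
t 5.1 pos [ 0.6449 -0.0097  0.0673] delta [-0.0012  0.0002  0.0093] rot [ 0.001 -0.    -0.001] dist 0.009
```

```bash
python3 -m jog '[{"x":0,"y":0,"z":0.003,"ax":0,"ay":0,"az":0},{"x":0,"y":0,"z":0.006,"ax":0,"ay":0,"az":0},{"x":0,"y":0,"z":0.007,"ax":0,"ay":0,"az":0},{"x":0,"y":0,"z":0.007,"ax":0,"ay":0,"az":0}]'
```

```text
t: 5.5
eef_pos: [0.6449, -0.0096, 0.0602]
tool_rot: [0.0, 0.834, 0.552, 0.0]
contact_force: [3.8, -1.1, -3.8]
gripper_width: 0.464
grasp_force: 41.1
```

```bash
python3 -m jog '[{"x":0,"y":0,"z":0.004,"ax":0,"ay":0,"az":0},{"x":0,"y":0,"z":0.008,"ax":0,"ay":0,"az":0},{"x":0,"y":0,"z":0.010,"ax":0,"ay":0,"az":0},{"x":0,"y":0,"z":0.012,"ax":0,"ay":0,"az":0},{"x":0,"y":0,"z":0.013,"ax":0,"ay":0,"az":0},{"x":0,"y":0,"z":0.013,"ax":0,"ay":0,"az":0}]'
```

```text
t: 6.1
eef_pos: [0.6449, -0.0096, 0.0484]
tool_rot: [0.0, 0.834, 0.552, 0.0]
contact_force: [0.8, -1.8, 7.5]
gripper_width: 0.465
grasp_force: 42.4
```

Force rises at exactly the home height (TCP 0.048). I press a little more, release, and rise.

```bash
python3 -m jog '[{"x":0,"y":0,"z":0.001,"ax":0,"ay":0,"az":0},{"x":0,"y":0,"z":0.001,"ax":0,"ay":0,"az":0}]'
python3 -m jog '[{"x":0,"y":0,"z":0,"ax":0,"ay":0,"az":0},{"x":0,"y":0,"z":0,"ax":0,"ay":0,"az":0},{"x":0,"y":0,"z":0,"ax":0,"ay":0,"az":0},{"x":0,"y":0,"z":0,"ax":0,"ay":0,"az":0},{"x":0,"y":0,"z":0,"ax":0,"ay":0,"az":0},{"x":0,"y":0,"z":0,"ax":0,"ay":0,"az":0}]' 1
python3 -m jog '[{"x":0,"y":0,"z":-0.03,"ax":0,"ay":0,"az":0},{"x":0,"y":0,"z":-0.08,"ax":0,"ay":0,"az":0},{"x":0,"y":0,"z":-0.13,"ax":0,"ay":0,"az":0},{"x":0,"y":0,"z":-0.17,"ax":0,"ay":0,"az":0},{"x":0,"y":0,"z":-0.2,"ax":0,"ay":0,"az":0},{"x":0,"y":0,"z":-0.2,"ax":0,"ay":0,"az":0}]'
```

```text
t: 6.3
eef_pos: [0.6449, -0.0096, 0.0483]
tool_rot: [0.001, 0.834, 0.552, 0.0]
contact_force: [-2.8, -2.7, 14.9]
gripper_width: 0.465
grasp_force: 43.2
t: 6.9
eef_pos: [0.6443, -0.0094, 0.0461]
tool_rot: [-0.0, 0.834, 0.552, -0.0]
contact_force: [-0.2, 0.3, 0.2]
gripper_width: 0.997
grasp_force: 0.0
t: 7.5
eef_pos: [0.6471, -0.009, 0.2519]
tool_rot: [0.002, 0.834, 0.552, 0.004]
contact_force: [0.5, 0.6, -0.2]
gripper_width: 1.003
grasp_force: 0.0
```

```bash
python3 -c "
from h import *
go([.499,.216,.25],down(-90))"
```

```text
t 7.5 pos [ 0.6471 -0.009   0.2519] delta [ 0.149  -0.2244  0.0006] rot [ 0.005 -0.008  1.169] dist 0.269
```

```bash
python3 -m jog '[{"x":0.149,"y":-0.223,"z":0,"ax":0,"ay":0,"az":1.169},{"x":0.149,"y":-0.223,"z":0,"ax":0,"ay":0,"az":1.169},{"x":0.149,"y":-0.223,"z":0,"ax":0,"ay":0,"az":1.169},{"x":0.149,"y":-0.223,"z":0,"ax":0,"ay":0,"az":1.169},{"x":0.149,"y":-0.223,"z":0,"ax":0,"ay":0,"az":1.169},{"x":0.149,"y":-0.223,"z":0,"ax":0,"ay":0,"az":1.169},{"x":0.149,"y":-0.223,"z":0,"ax":0,"ay":0,"az":1.169},{"x":0.149,"y":-0.223,"z":0,"ax":0,"ay":0,"az":1.169},{"x":0.149,"y":-0.223,"z":0,"ax":0,"ay":0,"az":1.169},{"x":0.149,"y":-0.223,"z":0,"ax":0,"ay":0,"az":1.169},{"x":0.149,"y":-0.223,"z":0,"ax":0,"ay":0,"az":1.169}]' 1
python3 - <<'E'
from h import *
for n in("top","side"):
    cv2.imwrite(f"pics/raw_{n}3.png",read_camera(n)[:,:,::-1])
go([.499,.216,.19],down(-90)); print(get_obs()["q"].round(2))
a=cv2.imread("pics/raw_top3.png")[143:209,253:319]; b=cv2.imread("pics/raw_side3.png")
cv2.imwrite("pics/home.png",cv2.convertScaleAbs(np.hstack([cv2.resize(a,(390,390),interpolation=2),cv2.resize(b[150:290,200:340],(390,390),interpolation=2)]),alpha=1.3))
E
```

```text
t: 8.6
eef_pos: [0.4975, 0.2147, 0.246]
tool_rot: [0.0, 1.0, 0.001, -0.0]
contact_force: [0.4, 0.1, -0.8]
gripper_width: 0.998
grasp_force: 0.0
t 8.7 pos [0.4976 0.2147 0.2461] delta [ 0.0015 -0.0013  0.0561] rot [0.    0.    0.001] dist 0.056
[-0.24  0.27 -0.33  1.84  0.1   1.05 -2.19]
```

View pics/home.png

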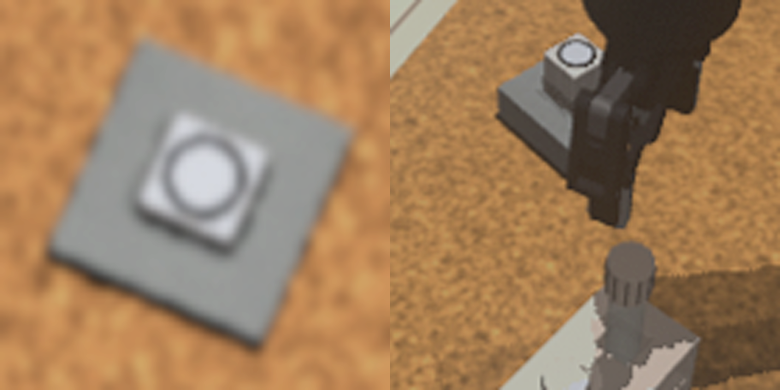

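The lamp sits square and flush on the block (lens at about (205,178) in the left crop). The open gripper is directly above the tall cap, which is at (630,265) in the right crop. Next I descend and grip.

```bash
python3 -m jog '[{"x":0.001,"y":-0.001,"z":0.03,"ax":0,"ay":0,"az":0},{"x":0.001,"y":-0.001,"z":0.06,"ax":0,"ay":0,"az":0},{"x":0.001,"y":-0.001,"z":0.09,"ax":0,"ay":0,"az":0},{"x":0.001,"y":-0.001,"z":0.112,"ax":0,"ay":0,"az":0},{"x":0.001,"y":-0.001,"z":0.112,"ax":0,"ay":0,"az":0},{"x":0.001,"y":-0.001,"z":0.112,"ax":0,"ay":0,"az":0}]'
python3 -m jog '[{"x":0,"y":0,"z":0,"ax":0,"ay":0,"az":0},{"x":0,"y":0,"z":0,"ax":0,"ay":0,"az":0},{"x":0,"y":0,"z":0,"ax":0,"ay":0,"az":0},{"x":0,"y":0,"z":0,"ax":0,"ay":0,"az":0},{"x":0,"y":0,"z":0,"ax":0,"ay":0,"az":0},{"x":0,"y":0,"z":0,"ax":0,"ay":0,"az":0},{"x":0,"y":0,"z":0,"ax":0,"ay":0,"az":0},{"x":0,"y":0,"z":0,"ax":0,"ay":0,"az":0},{"x":0,"y":0,"z":0,"ax":0,"ay":0,"az":0},{"x":0,"y":0,"z":0,"ax":0,"ay":0,"az":0}]' 0 60
```

```text
t: 9.3
eef_pos: [0.4987, 0.216, 0.1346]
tool_rot: [-0.0, 1.0, 0.0, -0.0]
contact_force: [1.2, 0.3, 0.5]
gripper_width: 0.999
grasp_force: 0.0
t: 10.3
eef_pos: [0.4991, 0.2165, 0.1351]
tool_rot: [-0.0, 1.0, -0.0, 0.001]
contact_force: [-1.0, 0.2, 4.4]
gripper_width: 0.324
grasp_force: 59.2
```

```bash
python3 -m jog '[{"x":0,"y":0,"z":-0.02,"ax":0,"ay":0,"az":0},{"x":0,"y":0,"z":-0.04,"ax":0,"ay":0,"az":0},{"x":0,"y":0,"z":-0.06,"ax":0,"ay":0,"az":0},{"x":0,"y":0,"z":-0.08,"ax":0,"ay":0,"az":0},{"x":0,"y":0,"z":-0.10,"ax":0,"ay":0,"az":0},{"x":0,"y":0,"z":-0.12,"ax":0,"ay":0,"az":0},{"x":0,"y":0,"z":-0.14,"ax":0,"ay":0,"az":0},{"x":0,"y":0,"z":-0.16,"ax":0,"ay":0,"az":0},{"x":0,"y":0,"z":-0.16,"ax":0,"ay":0,"az":0},{"x":0,"y":0,"z":-0.16,"ax":0,"ay":0,"az":0}]'
python3 - <<'E'
from h import *
o=get_obs();A=R.from_quat(o["tool_rot"],scalar_first=True).as_matrix()
th=np.radians(42)
Rt=R.from_euler('x',-th).as_matrix()@down(-90)
T=np.array([.644,-.012,.145])-.124*Rt[:,2]
print(T); go(T,Rt); go([T[0],T[1]+.06,.31],down(-90)); print(o["q"].round(2))
E
```

```text
t: 11.3
eef_pos: [0.4983, 0.2157, 0.2937]
tool_rot: [0.0, 1.0, -0.0, -0.0]
contact_force: [0.1, 0.4, -1.2]
gripper_width: 0.319
grasp_force: 59.6
[0.644      0.0709722  0.23714996]
t 11.3 pos [0.4983 0.2157 0.2937] delta [0.1458 0.1447 0.0566] rot [-0.733  0.    -0.   ] dist 0.213
t 11.3 pos [0.4983 0.2157 0.2937] delta [ 0.1457  0.0847 -0.0163] rot [ 0.  0. -0.] dist 0.169
[-0.24  0.23 -0.34  1.78  0.08  1.15 -2.17]
```

```bash
python3 -m jog '[{"x":0.015,"y":0.015,"z":0,"ax":-0.08,"ay":0,"az":0},{"x":0.03,"y":0.03,"z":0,"ax":-0.16,"ay":0,"az":0},{"x":0.045,"y":0.045,"z":0,"ax":-0.24,"ay":0,"az":0},{"x":0.06,"y":0.06,"z":0,"ax":-0.32,"ay":0,"az":0},{"x":0.075,"y":0.075,"z":0,"ax":-0.4,"ay":0,"az":0},{"x":0.09,"y":0.09,"z":0,"ax":-0.48,"ay":0,"az":0},{"x":0.105,"y":0.105,"z":0,"ax":-0.56,"ay":0,"az":0},{"x":0.12,"y":0.12,"z":0,"ax":-0.64,"ay":0,"az":0},{"x":0.135,"y":0.135,"z":0,"ax":-0.7,"ay":0,"az":0},{"x":0.146,"y":0.145,"z":0,"ax":-0.733,"ay":0,"az":0},{"x":0.146,"y":0.145,"z":0,"ax":-0.733,"ay":0,"az":0},{"x":0.146,"y":0.145,"z":0,"ax":-0.733,"ay":0,"az":0}]'
python3 - <<'E'
from h import *
th=np.radians(42)
Rt=R.from_euler('x',-th).as_matrix()@down(-90)
T=np.array([.644,-.012,.145])-.125*Rt[:,2]
go(T,Rt); print(get_obs()["q"].round(2))
E
```

```text
t: 12.5
eef_pos: [0.644, 0.071, 0.2936]
tool_rot: [0.358, 0.934, -0.0, -0.001]
contact_force: [0.9, 0.3, -0.8]
gripper_width: 0.322
grasp_force: 59.6
t 12.5 pos [0.644  0.071  0.2936] delta [ 0.     -0.0377  0.041 ] rot [-0.001  0.001  0.   ] dist 0.056
[-0.41  0.55 -0.15  1.48  0.68  1.57 -2.29]
```

The pose is reached in full. I lower partway and check by camera.

```bash
python3 -m jog '[{"x":0,"y":-0.008,"z":0.008,"ax":0,"ay":0,"az":0},{"x":0,"y":-0.016,"z":0.017,"ax":0,"ay":0,"az":0},{"x":0,"y":-0.025,"z":0.027,"ax":0,"ay":0,"az":0},{"x":0,"y":-0.033,"z":0.036,"ax":0,"ay":0,"az":0},{"x":0,"y":-0.037,"z":0.041,"ax":0,"ay":0,"az":0},{"x":0,"y":-0.037,"z":0.041,"ax":0,"ay":0,"az":0},{"x":0,"y":-0.037,"z":0.041,"ax":0,"ay":0,"az":0},{"x":0,"y":-0.037,"z":0.041,"ax":0,"ay":0,"az":0}]'
python3 - <<'E'
from h import *
o=get_obs();A=R.from_quat(o["tool_rot"],scalar_first=True).as_matrix()
B=o["eef_pos"]+.125*A[:,2]; print("bottom",B)
im=read_camera("side")[:,:,::-1].copy(); cv2.imwrite("pics/raw_side4.png",im)
C=B-.16*A[:,2]
print("side px bottom,cap",proj("side",[B,C]).round(1), "lens",proj("side",[.644,-.012,.086]).round(1))
x0,y0=190,70
cv2.imwrite("pics/final.png",cv2.convertScaleAbs(cv2.resize(im[y0:y0+150,x0:x0+190],(760,600),interpolation=2),alpha=1.4))
E
```

```text
t: 13.3
eef_pos: [0.6448, 0.0711, 0.2397]
tool_rot: [0.358, 0.934, -0.0, 0.0]
contact_force: [-1.1, -0.1, -1.4]
gripper_width: 0.323
grasp_force: 59.6
bottom [ 0.64490111 -0.0124651   0.14675829]
side px bottom,cap [[267.5 148.6]
 [243.3 132.7]] lens [[267.1 169. ]]
```

View pics/final.png

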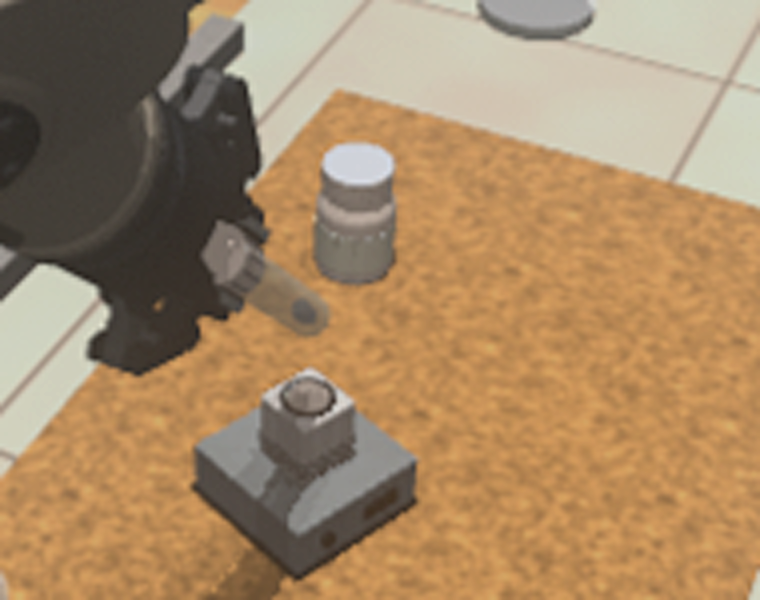

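The tube is held leaning, with its bottom at about (268,149) raw, directly above the lens at (267,169). That matches the projected model, so I hand in.

```bash
python3 -m jog '[{"x":0,"y":0,"z":0,"ax":0,"ay":0,"az":0},{"x":0,"y":0,"z":0,"ax":0,"ay":0,"az":0},{"x":0,"y":0,"z":0,"ax":0,"ay":0,"az":0},{"x":0,"y":0,"z":0,"ax":0,"ay":0,"az":0}]'; python3 -c "
from station import *
print(hand_in())"
```

```text
t: 13.75
eef_pos: [0.6445, 0.071, 0.2392]
tool_rot: [0.358, 0.934, -0.0, 0.0]
contact_force: [0.7, 0.4, 0.3]
gripper_width: 0.323
grasp_force: 59.6
the job is handed in; nothing more can be done
None
```

I handed the job in at about 14 s: the lamp is plugged flush in the base block and released, and the tall tube is held leaning about 42° with its lower end about 6 cm above the lens; hand-in returned no verdict.

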